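# Clamp the media bottle with the folding crank

### The job

Clamp the loose glass bottle in the bench clamp: swing the folded crank handle on the clamp's wheel straight up, then push the sliding latch bolt beside its hinge fully home, which locks the handle and frees the wheel. Then crank the wheel clockwise (seen from above) by that handle until it comes to its stop and the jaws hold the bottle upright. Leave the handle up and latched, and the other things on the bench where they are.

Things in the scene. Friction and masses are not known exactly. Their poses are not given: they have to be found in the camera images.
- clamp: grey bench clamp fixed to the bench, base plate 240 x 440 x 18. Origin on the bench straight under the wheel's axis; z up; the jaws lie towards its -y (fixed V jaw with apex at y = -280, moving jaw between it and the wheel). In this frame the jaws close along -y.
- wheel_axis (a point): centre of the top face of the horizontal aluminium handwheel (210 diameter, flat disc 8 thick, rim rounded up 4, low hub 6 high), 93 above the bench. The wheel turns about the vertical through this point. Fixed to the clamp.
- wheel (a joint): wheel angle in rad, 0 at its open stop (starts 0 to 0.45), grows clockwise seen from above, stop at 7.9. A parking pin blocks it at about 0.54 until the latch bolt is about 15 mm in. Friction 0.25 N m: stays where left. Each rad moves the jaw 5 mm; the pad touches the bottle between 1.2 and 5 rad, has it home in the V jaw at about 6.3, then its spring (3 N/mm) presses it, 24 N at the stop.
- crank_hinge (a point): hinge axis of the folding crank, on the wheel, 70 from the wheel's axis and 27 above the wheel's top face; moves with the wheel. The hinge axis is level and tangential to the wheel. At wheel angle 0 it lies towards -x of the clamp.
- crank_end (a point): centre of the free end of the crank handle, 116 from the hinge. The handle is a straight bar: steel shank for the first 35, then a black round grip 26 diameter, 81 long, that spins freely on its own axis. Folded, it lies level across the wheel's centre, with 14 free below the grip.
- handle (a joint): crank handle angle in rad: 0 folded flat over the wheel (pointing from the hinge across the wheel's centre), 1.571 standing straight up, where it meets a stop. Starts 0 to 0.3. A stiff hinge (0.1 N m): it stays where it is left. When the bolt is home the handle can sag back by at most about 0.1.
- bolt_knob (a point): top of the upright black knob (18 diameter, 42 long downwards from here) on the end of the sliding latch bolt, on the wheel. It stands 75 above the wheel's top face (up to 168 above the bench) and, seen from the wheel's axis, to the clockwise side of the crank hinge: 92 from the hinge along the tangent and 14 nearer the axis with the bolt out.
- bolt (a joint): latch bolt travel in m: 0 out (starts 0 to 0.003), 0.022 home. It slides level, parallel to the hinge axis, the knob moving towards the crank hinge (anticlockwise). The handle blocks it unless within about 0.1 rad of upright. Friction 1.5 N, stays where left; over 3 N on it once home may turn the wheel back towards 0, harmless. Home, it locks the handle up and lifts the wheel's parking pin.
- bottle: glass bottle with blue cap, 70 diameter, 150 high, 0.3 to 0.55 kg, standing on the clamp's base plate between the jaws; origin at the centre of its underside, z up.
- pad: black rubber pad 75 x 14 x 50 of the moving jaw, sprung; it moves with the jaw. Its body origin coincides with the clamp's origin when the jaw is fully open and shifts towards the clamp's -y as it closes.
- tip_box: bystander: tip box 85 x 125 x 75, yellow lid. Origin at the centre of its underside, leave it alone.
- tube_rack: bystander: orange tube rack 90 x 200 x 45. Origin at the centre of its underside, leave it alone.
- beaker: bystander: glass beaker, 72 diameter, 85 high. Origin at the centre of its underside, leave it alone.
- jar: bystander: clear jar with white lid, 64 diameter, 75 high. Origin at the centre of its underside, leave it alone.
- scoop: bystander: steel scoop 190 long, lying. Origin at the centre of its underside, leave it alone.
- loose_cap: bystander: loose blue bottle cap 48 diameter, 24 high, on a corner of the clamp's base plate. Origin at the centre of its underside, leave it alone.
Things that resemble listed ones, but are neither listed nor needed, are in the scene too. What is shaped like the bottle but pink is not meant.

How it is judged:
On the way, in this order (a step that is already met when the one before it is completed fails the run):
1. the crank handle stands up (value of joint handle above 1.45 rad), for 0.2 s.
2. the latch bolt is home with the handle up, the wheel not yet cranked (value of joint handle above 1.4 rad and value of joint bolt above 0.017 m and value of joint wheel below 0.9 rad), for 0.1 s.
3. the wheel is being cranked by its handle (value of joint handle above 1.4 rad and value of joint bolt above 0.017 m and value of joint wheel between 2.5 and 6.5 rad and contact force between the fingers and handle above 0.2 N), for 0.05 s.
4. the wheel is at its stop and the jaws hold the bottle (value of joint wheel above 7.5 rad and contact force between pad and bottle above 10 N), for 0.2 s.
At the end, for the whole second after the job is handed in: Wheel within 0.4 rad of its clockwise stop (over 7.5 rad) and at rest, handle still up (over 1.40 rad) and bolt home (over 17 mm of 22), bottle upright within 0.10 rad, at rest and pressed by the pad with more than 10 N (all of step 4 and value of joint bolt above 0.017 m and value of joint handle above 1.4 rad and angle between bottle's own z axis and vertical below 0.1 rad and linear speed of bottle below 0.02 m/s and velocity of joint wheel between -0.05 and 0.05 rad/s); the robot touches nothing.
It fails at once if the bottle is tipped by more than 0.3 rad (angle between bottle's own z axis and vertical above 0.3 rad).
It fails at once if a bystander is moved by more than 30 mm (distance of any of tip_box, tube_rack, beaker, jar, scoop, loose_cap from where it was at the start of the episode above 0.03 m).
It also fails if it takes over 64 s, if anything falls off the work surface, if the arm or the gripper's body presses on something with over 40 N, if the wrist force passes 120 N, or if a joint passes its speed limit or range.

### The arm

A 6-joint arm with a two-finger parallel gripper is mounted at the origin on the work surface. World frame = base frame: x ahead of the robot, y to its left, z up, the work surface at z = 0. Lengths are in m, angles in rad, forces in N, time in s.
With the tool pointing down it reaches from about 0.275 to 0.825 m from the base axis. Payload 5.2 kg.
Tool frame: the origin (TCP) lies midway between the tips of the shut fingers; the grasp point (between the pads) lies 19 mm behind it; z points along the fingers, y is the direction in which the jaws open and shut (so a half turn about z gives the same grasp; the last joint's range is limited). The gripper opens to 93 mm and grips with 3 to 60 N. Pads are 15 mm wide; open, the fingers measure 128 mm over their backs; the gripper's body (75 mm by 188 mm) begins 65 mm behind the grasp point.
Start: joints at [1.062, 0.259, 1.535, -0, 1.348, -0.203], TCP at [0.166, 0.524, 0.219] pointing down, gripper open.
Joint ranges: [-3.14, 3.14], [-0.91, 2.08], [0.19, 2.58], [-1.22, 4.36], [0.22, 2.71], [-3.12, 3.12]. Speed limits (rad/s): [2.57, 2.57, 3.14, 3.14, 3.14, 3.14].

### API

Orientations are given as a unit quaternion [w, x, y, z].
In Python, from station import bot, eyes gives the robot as it stands. The module is installed in compiled form; this text tells all that it offers.
- The arm moves only by the shell command python3 -m inch 'ROWS'. ROWS is JSON, a list of rows, each a list of 7 numbers: the shift along the tool's x, y, z in m, then the turn, a rotation vector about the tool's x, y, z in degrees, then the closure, from 0 (fully open) to 1 (shut). In form: [[dx, dy, dz, ax, ay, az, fingers], ...]. A call has 1 to 8 rows; each row shifts and turns the commanded pose from where the row before left it, along the tool's axes as they then stand; what a row does not reach is not made up. A row lasts 1/8 s, in which the tool goes at most 62.5 mm and 10.7 degrees, less where a joint would pass 70% of its speed; a pose out of reach is approached as far as the arm can. A call with a gripper value outside its range is refused whole. The fingers move at their own pace and stop on an object; the grip force is fixed at half the most. Time passes only in rows, so rows that do not move let the fingers close. It gives the time, the measured TCP pose, the force and the opening at its end, in the units of the state.
- bot.state(): the state, without advancing time (a new reading comes with each control period).
- eyes.camera(name): name is "side" or "top"; returns the picture (400x640x3 uint8, red, green, blue); there is no depth.
- eyes.camera_info(name): a dict with "K" (3x3 intrinsics, pixels), "rvec" (rotation vector, rad) and "tvec" (3), from world to camera coordinates, as OpenCV has them. Camera axes: x right, y down, z forward; pixel columns grow to the right and rows downward; lengths in m; the calibration is good to about 2 mm. A picture is of the moment at which its call begins. camera_info takes no time and is no camera call.
- bot.job_done(): hands the job in, once; it reports no verdict.
The state is a dict: "time": time; "joint_positions": joint angles; "dq": joint speeds; "joint_torque": joint torques, N m; "ee_pos": TCP position; "tcp_rot": TCP orientation; "ft_force": force on the tool from outside, world axes, zero at the start; "torque": the same for the moment, N m; "opening": finger opening in m.
Only numpy, scipy, OpenCV 4.12 (cv2) and the standard library are available. Lean on these libraries where they do the work, as an engineer would, in place of code of your own. Each camera call takes 0.05 s, during which the arm holds its last target.

## Working session

There is one attempt and no reset: what is moved stays moved. The work goes in short steps, Python scripts to look and compute and a shell command to move; the robot and the scene stay as the last step left them, time stands still between calls to the robot, and variables do not carry over. Pictures are saved under pics/ and viewed, and the job is handed in when it is done.

```bash
mkdir -p pics
python3 - <<'E'
from station import bot, eyes
import cv2
for n in("side","top"):
    im=eyes.camera(n); cv2.imwrite(f"pics/{n}0.png",im[:,:,::-1])
    i=eyes.camera_info(n); print(n,i)
print(bot.state())
E
```

```text
side {'K': array([[466.7597458 ,   0.        , 308.4557195 ],
       [  0.        , 466.7597458 , 204.39474663],
       [  0.        ,   0.        ,   1.        ]]), 'rvec': array([ 2.14601972, -0.02276888,  0.04375179]), 'tvec': array([-0.57963533,  0.10246398,  1.09968702])}
top {'K': array([[400.60430689,   0.        , 321.26485175],
       [  0.        , 400.60430689, 200.28930811],
       [  0.        ,   0.        ,   1.        ]]), 'rvec': array([ 2.09021994, -2.10089391,  0.24710638]), 'tvec': array([0.04131463, 0.60570459, 1.11303436])}
{'time': 0.1, 'joint_positions': array([ 1.06219373e+00,  2.59291576e-01,  1.53594484e+00, -3.07735754e-05,
        1.34798543e+00, -2.02810195e-01]), 'dq': array([-0.00112114, -0.0012917 , -0.00299508,  0.00049894, -0.00023096,
       -0.00036484]), 'joint_torque': array([ 1.67662773e-03, -4.38217020e+01, -2.84641546e+01,  7.17239734e-02,
        3.61810683e-02, -1.84244811e-05]), 'ee_pos': array([0.16533391, 0.52406229, 0.21790084]), 'tcp_rot': array([-2.69620672e-04,  1.52297757e-01,  9.88334321e-01, -7.68827703e-04]), 'ft_force': array([0.23838044, 0.36503794, 0.15534717]), 'torque': array([-0.00146938,  0.04366   , -0.04225966]), 'opening': 0.09266933991769113}
```

View pics/side0.png

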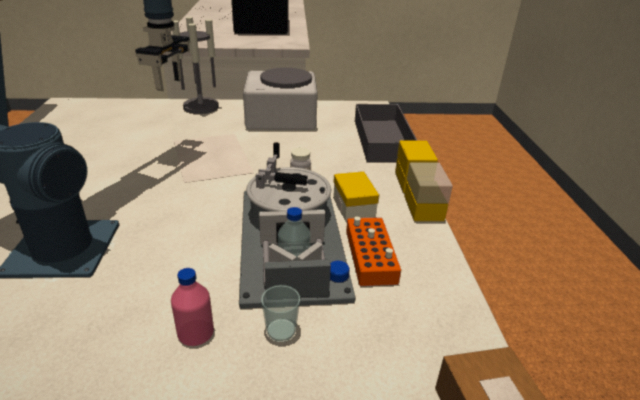

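View pics/top0.png

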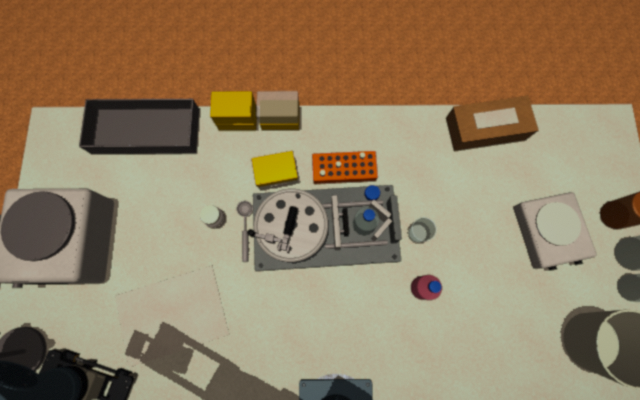

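The side view shows the clamp at about (295,230). In the top view the wheel is at about (291,226), the bottle cap at (369,214) and the knob near (251,233). I'll zoom in for detail.

```bash
cat > h.py <<'E'
import numpy as np,cv2
from station import bot,eyes
def cam(n):
    i=eyes.camera_info(n);R=cv2.Rodrigues(np.array(i["rvec"]))[0];return np.array(i["K"]),R,np.array(i["tvec"])
def plane(n,uv,z):
    K,R,t=cam(n);d=R.T@np.linalg.inv(K)@np.array([uv[0],uv[1],1.]);c=-R.T@t
    return c+d*(z-c[2])/d[2]
def proj(n,p):
    K,R,t=cam(n);q=K@(R@np.array(p)+t);return q[:2]/q[2]
def tri(us,ut):
    Ps=[K@np.c_[R,t] for K,R,t in(cam("side"),cam("top"))]
    X=cv2.triangulatePoints(Ps[0],Ps[1],np.array(us,float).reshape(2,1),np.array(ut,float).reshape(2,1)).ravel();return X[:3]/X[3]
def crop(n,name,x0,y0,w,h,s):
    im=eyes.camera(n);c=cv2.resize(im[y0:y0+h,x0:x0+w],None,fx=s,fy=s,interpolation=cv2.INTER_CUBIC);cv2.imwrite("pics/"+name,c[:,:,::-1]);return im
E
python3 - <<'E'
from h import *
im=cv2.imread("pics/top0.png");cv2.imwrite("pics/t0z.png",cv2.resize(im[170:280,230:410],None,fx=4.4,fy=4.4,interpolation=2))
im=cv2.imread("pics/side0.png");cv2.imwrite("pics/s0z.png",cv2.resize(im[130:310,225:365],None,fx=3.3,fy=3.3,interpolation=2))
E
```

```text
(no output)
```

View pics/t0z.png

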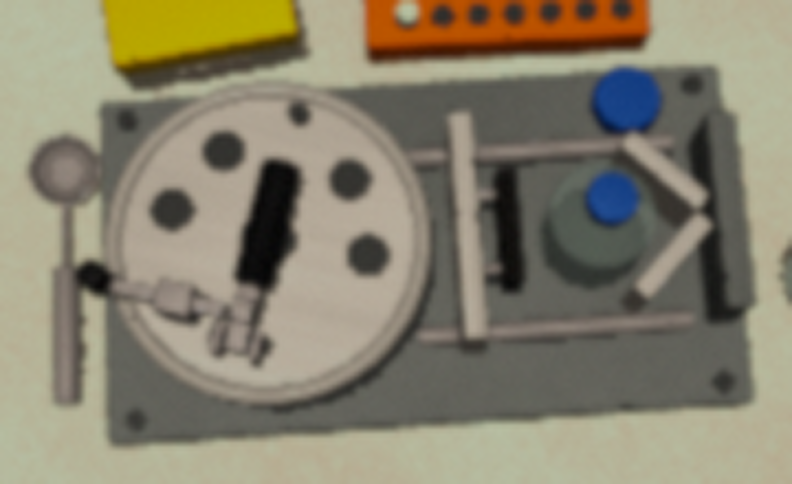

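View pics/s0z.png

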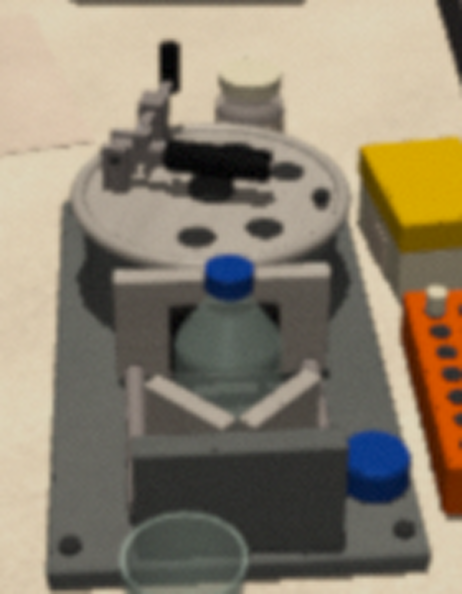

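Run:
```python
from h import *
np.set_printoptions(precision=4,suppress=True)
t=lambda x,y:(230+x/4.4-.4,170+y/4.4-.4)
s=lambda x,y:(225+x/3.3-.35,130+y/3.3-.35)
c=plane("top",t(267.5,243.5),.095);print("wheel",c)
print("edges L R",plane("top",t(105,243),.095),plane("top",t(430,243),.095))
print("knob tri",tri(s(170,44),t(93,275)),plane("top",t(93,275),.168),plane("side",s(170,44),.168))
print("base corners",[plane("top",t(*p),.018) for p in((102,105),(110,445),(715,66),(752,403))])
e=plane("top",t(281,165),.12); print("tip",e, plane("top",t(240,345),.12))
print("cap",plane("top",t(613,197),.168),plane("side",s(230,262),.168))
K,R,tt=cam("top");print("camtop",-R.T@tt);K,R,tt=cam("side");print("camside",-R.T@tt)
```

```text
wheel [0.5284 0.1267 0.095 ]
edges L R [0.5293 0.2323 0.095 ] [0.5282 0.0212 0.095 ]
knob tri [0.4985 0.2268 0.1664] [0.4967 0.2263 0.168 ] [0.4996 0.224  0.168 ]
base corners [array([0.6418, 0.2511, 0.018 ]), array([0.4046, 0.2374, 0.018 ]), array([ 0.6681, -0.1833,  0.018 ]), array([ 0.4306, -0.1974,  0.018 ])]
tip [0.575  0.1168 0.12  ] [0.4596 0.1411 0.12  ]
cap [ 0.5432 -0.0897  0.168 ] [ 0.5444 -0.0875  0.168 ]
camtop [0.3287 0.0373 1.2239]
camside [ 0.5347 -0.8854  0.6971]
```

Run:
```python
from h import *
np.set_printoptions(precision=4,suppress=True)
t=lambda x,y:(230+x/4.4-.4,170+y/4.4-.4)
s=lambda x,y:(225+x/3.3-.35,130+y/3.3-.35)
# dark mask grip
for n,b in(("top0",(280,200,305,240)),("side0",(272,170,312,188))):
    im=cv2.imread(f"pics/{n}.png");x0,y0,x1,y1=b
    m=(im[y0:y1,x0:x1].max(2)<45).astype(np.uint8)
    k,l,st,ce=cv2.connectedComponentsWithStats(m)
    i=1+st[1:,4].argmax();ys,xs=np.where(l==i);print(n,st[i],ce[i]+[x0,y0],cv2.minAreaRect(np.c_[xs+x0,ys+y0].astype(np.float32)))
c=np.array([.5284,.1267,.093])
for th in(.25,.3,.35):
    a=np.pi+.06-th;r=np.array([np.cos(a),np.sin(a),0]);q=np.array([np.sin(a),-np.cos(a),0])
    print("th",th,"knob",c+.056*r+.092*q+[0,0,.075])
    for ha in(0,.15,.3):
        h=c+.07*r+[0,0,.027];u=-r*np.cos(ha)+np.array([0,0,np.sin(ha)])
        print(ha,"mid grip",h+.0755*u,proj("top",h+.0755*u),proj("side",h+.0755*u),"tip",proj("top",h+.116*u),proj("side",h+.116*u),"hinge",proj("top",h),proj("side",h))
```

```text
top0 [  4   7  13  28 226] [290.6195 220.8142] ((291.0, 220.50001525878906), (9.60969066619873, 27.65237808227539), 11.309932708740234)
side0 [  2   2  33  16 336] [290.0208 179.4464] ((289.9098205566406, 180.49180603027344), (32.32126235961914, 14.395183563232422), 5.19442892074585)
th 0.25 knob [0.4908 0.2276 0.168 ]
0 mid grip [0.5338 0.1257 0.12  ] [290.121  221.4754] [289.2569 177.7797] tip [293.0187 207.5865] [305.3189 179.361 ] hinge [284.5888 247.9915] [259.6663 174.8666]
0.15 mid grip [0.533  0.1258 0.1313] [289.7435 221.0284] [288.9212 173.7812] tip [292.4851 206.6879] [304.9294 173.1873] hinge [284.5888 247.9915] [259.6663 174.8666]
0.3 mid grip [0.5305 0.1263 0.1423] [289.242  221.1807] [287.9133 169.7668] tip [291.7561 206.6953] [303.4889 166.9547] hinge [284.5888 247.9915] [259.6663 174.8666]
th 0.3 knob [0.4959 0.2294 0.168 ]
0 mid grip [0.5337 0.1254 0.12  ] [290.2167 221.4955] [289.2332 177.8333] tip [293.8128 207.7522] [305.1459 179.814 ] hinge [283.353  247.7269] [260.038  174.1993]
0.15 mid grip [0.5329 0.1256 0.1313] [289.8253 221.0456] [288.901  173.8261] tip [293.2685 206.8513] [304.7594 173.6211] hinge [283.353  247.7269] [260.038  174.1993]
0.3 mid grip [0.5305 0.1262 0.1423] [289.2798 221.1887] [287.9039 169.7871] tip [292.4828 206.8468] [303.3303 167.3445] hinge [283.353  247.7269] [260.038  174.1993]
th 0.35 knob [0.501  0.2309 0.168 ]
0 mid grip [0.5337 0.1251 0.12  ] [290.3111 221.5204] [289.2041 177.8862] tip [294.5969 207.9566] [304.9269 180.2628] hinge [282.1337 247.4006] [260.4747 173.5435]
0.15 mid grip [0.5329 0.1254 0.1313] [289.906  221.0669] [288.8762 173.8704] tip [294.0421 207.0529] [304.5442 174.0508] hinge [282.1337 247.4006] [260.4747 173.5435]
0.3 mid grip [0.5304 0.1261 0.1423] [289.3171 221.1985] [287.8925 169.8071] tip [293.2004 207.0338] [303.1302 167.7306] hinge [282.1337 247.4006] [260.4747 173.5435]
```

```bash
python3 -m inch '[[-0.048,-0.027,0,0,0,0,0],[-0.048,-0.027,0,0,0,0,0],[-0.048,-0.027,0,0,0,0,0],[-0.048,-0.027,0,0,0,0,0],[-0.048,-0.027,0,0,0,0,0],[-0.048,-0.027,0,0,0,0,0],[-0.048,-0.027,0,0,0,0,0],[-0.048,-0.027,0,0,0,0,0]]'
```

```text
time: 1.1
ee_pos: [0.4675, 0.2014, 0.2184]
tcp_rot: [-0.0, 0.152, 0.988, 0.0]
ft_force: [-0.2, 0.6, -0.3]
opening: 0.0929
```

```bash
python3 -m inch '[[-0.049,-0.0255,0,0,0,0,0],[-0.049,-0.0255,0,0,0,0,0],[0,0,0.03,0,0,-5.5,0],[0,0,0.03,0,0,0,0],[0,0,0,0,0,0,0]]'
python3 - <<'E'
from h import *
crop("top","t1.png",230,160,180,120,4.4)
crop("side","s1.png",215,110,160,160,3.6)
E
```

```text
time: 1.72
ee_pos: [0.5428, 0.1245, 0.156]
tcp_rot: [-0.003, 0.105, 0.994, -0.0]
ft_force: [0.1, 0.2, -0.2]
opening: 0.0927
```

View pics/t1.png

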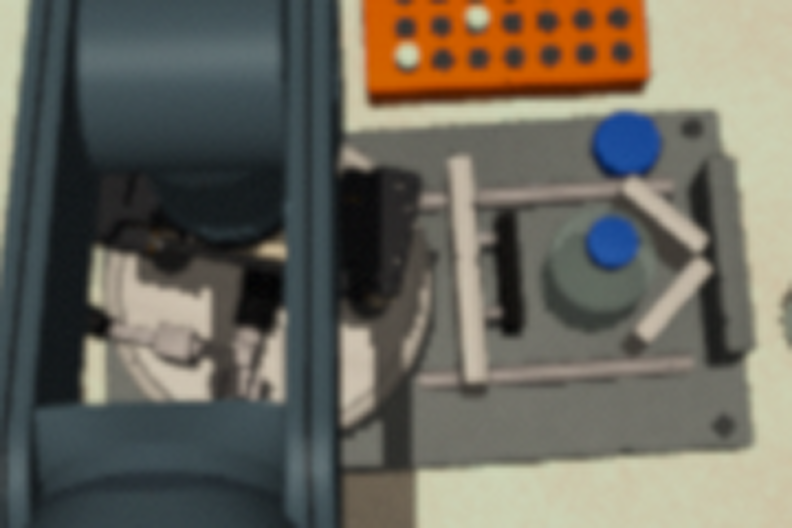

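View pics/s1.png

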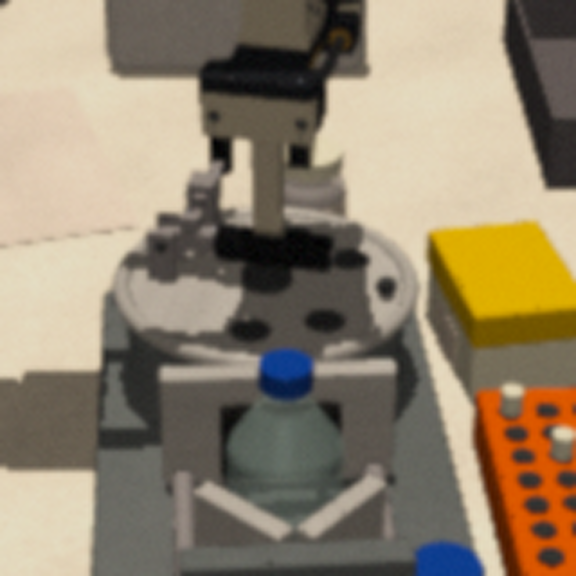

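Nothing looks out of place: the fingers straddle the folded grip, with the near finger at side-crop (268,190). I'll descend and close.

```bash
python3 -m inch '[[0,0,0.016,0,0,0,0],[0,0,0.015,0,0,0,0.3],[0,0,0.015,0,0,0,0.5],[0,0,0,0,0,0,0.6]]' ; python3 -m inch '[[0,0,0,0,0,0,1],[0,0,0,0,0,0,1],[0,0,0,0,0,0,1],[0,0,0,0,0,0,1]]'
```

```text
time: 2.33
ee_pos: [0.5436, 0.1248, 0.1109]
tcp_rot: [-0.002, 0.105, 0.995, -0.0]
ft_force: [-0.1, -0.7, -0.2]
opening: 0.0674
time: 2.82
ee_pos: [0.5451, 0.1242, 0.113]
tcp_rot: [0.0, 0.105, 0.995, -0.001]
ft_force: [-0.2, -7.2, 0.0]
opening: 0.0276
```

```bash
python3 -m inch '[[0,0,0.001,0,0,0,0.55],[0,0,0.004,0,0,0,0.55],[0,0,0.003,0,0,0,1],[0,0,0,0,0,0,1],[0,0,0,0,0,0,1],[0,0,0,0,0,0,1]]'
python3 - <<'E'
from h import *
crop("side","s2.png",215,110,160,160,3.6)
print(bot.state())
E
```

```text
time: 3.58
ee_pos: [0.5443, 0.1233, 0.1042]
tcp_rot: [-0.001, 0.105, 0.994, -0.001]
ft_force: [-1.2, -5.3, -1.6]
opening: 0.0254
{'time': 3.625, 'joint_positions': array([ 0.02446223,  0.37581724,  1.66843052, -0.0026859 ,  1.09905916,
       -1.33521219]), 'dq': array([-0.00141732, -0.00096741, -0.00021351,  0.00046139,  0.00041976,
        0.00013652]), 'joint_torque': array([  3.23131934, -47.55076647, -25.82727849,   1.76495142,
        -0.24311665,  -0.11671085]), 'ee_pos': array([0.54426374, 0.12327173, 0.10417605]), 'tcp_rot': array([-6.94864411e-04,  1.04756979e-01,  9.94496763e-01, -1.29678906e-03]), 'ft_force': array([-0.65257426, -6.01333077, -1.46307871]), 'torque': array([-0.99173819,  0.12483583, -0.09453563]), 'opening': 0.02520754907396386}
```

View pics/s2.png

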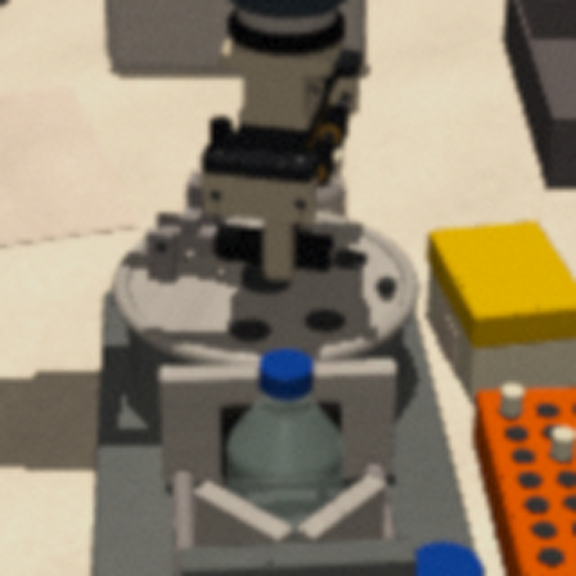

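```bash
python3 -m inch '[[0.0004,0,-0.0086,0,0,0,1],[0.0013,0,-0.0085,0,0,0,1],[0.0021,0,-0.0083,0,0,0,1],[0.003,0,-0.0081,0,0,0,1]]';python3 -m inch '[[0.0037,0,-0.0077,0,0,0,1],[0.0045,0,-0.0073,0,0,0,1],[0.0052,0,-0.0068,0,0,0,1],[0.0059,0,-0.0063,0,0,0,1]]'
python3 - <<'E'
from h import *
crop("side","s3.png",215,110,160,160,3.6)
E
```

```text
time: 4.12
ee_pos: [0.5369, 0.1248, 0.1372]
tcp_rot: [-0.002, 0.105, 0.994, -0.001]
ft_force: [-1.9, -5.1, -5.5]
opening: 0.0258
time: 4.62
ee_pos: [0.5182, 0.1291, 0.1654]
tcp_rot: [-0.001, 0.105, 0.994, -0.001]
ft_force: [-0.1, -5.8, -6.8]
opening: 0.0254
```

View pics/s3.png

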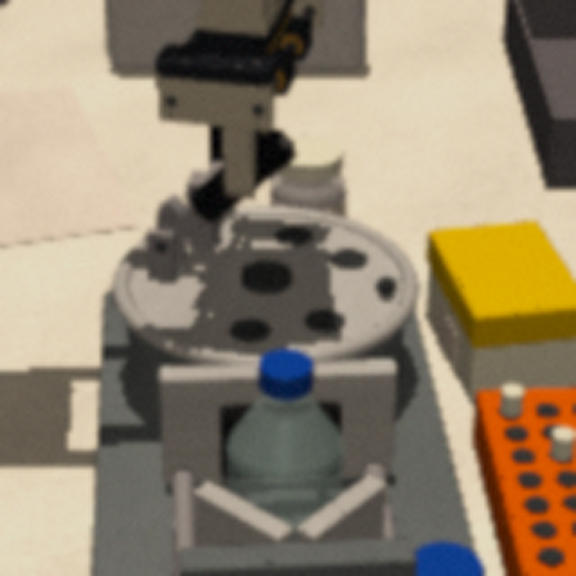

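The handle is swinging up, with the grip now at about 45° in the pads. I'll finish the arc.

```bash
python3 -m inch '[[0.0065,0,-0.0057,0,0,0,1],[0.007,0,-0.005,0,0,0,1],[0.0075,0,-0.0043,0,0,0,1],[0.0079,0,-0.0035,0,0,0,1],[0.0082,0,-0.0027,0,0,0,1],[0.0084,0,-0.0019,0,0,0,1]]';python3 -m inch '[[0.0085,0,-0.001,0,0,0,1],[0.0061,0,-0.0002,0,0,0,1],[0.002,0,0,0,0,0,1],[0,0,0,0,0,0,1]]'
python3 - <<'E'
from h import *
crop("side","s4.png",215,90,160,160,3.6)
print(bot.state()['ft_force'])
E
```

```text
time: 5.42
ee_pos: [0.4753, 0.1388, 0.1894]
tcp_rot: [0.001, 0.105, 0.995, -0.001]
ft_force: [2.7, -5.4, -5.9]
opening: 0.0249
time: 5.92
ee_pos: [0.4594, 0.1425, 0.1912]
tcp_rot: [0.001, 0.105, 0.995, -0.001]
ft_force: [2.2, -4.9, -1.1]
opening: 0.0215
[ 1.88355262 -5.41958137  0.2117215 ]
```

View pics/s4.png

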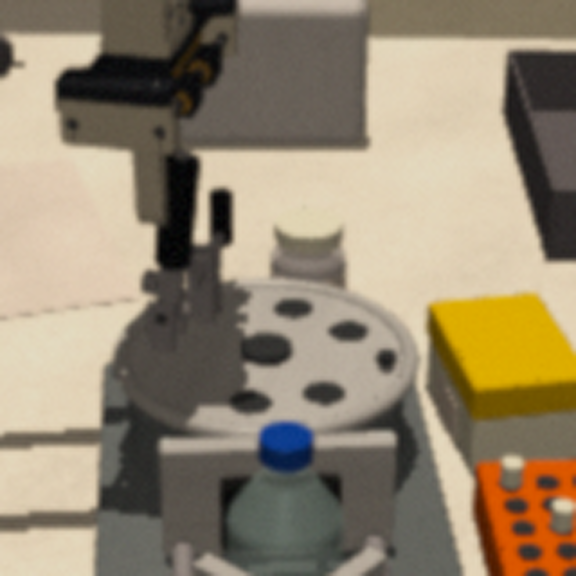

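Run:
```python
from h import *
for z in(.155,.236):
    for l in (0,.1,.2):
        p=np.array([.460,.1413,.12])+(z-.12)*np.array([np.tan(l)*.978,-.208*np.tan(l),1]); u=proj("side",p);print(z,l,(u-[215,90])*3.6+1.3)
```

```text
0.155 0 [160.95629513 261.26573882]
0.155 0.1 [165.92510327 261.78687665]
0.155 0.2 [170.99918434 262.31905571]
0.236 0 [156.70206624 152.21447357]
0.236 0.1 [173.83585956 153.857468  ]
0.236 0.2 [191.36829997 155.53868951]
```

The handle leans about 0.12 rad, and the pads sit off-centre on it. I'll re-centre and push the last bit.

```bash
python3 -m inch '[[0,0,0,0,0,0,0.55],[-0.005,0,0,0,0,0,0.55],[-0.007,0,0,0,0,0,0.55],[0,0,0,0,0,0,1],[0,0,0,0,0,0,1],[0,0,0,0,0,0,1]]';python3 -m inch '[[0.004,0,0,0,0,0,1],[0.004,0,0,0,0,0,1],[0.004,0,0,0,0,0,1],[0,0,0,0,0,0,1]]'
python3 - <<'E'
from h import *
crop("side","s5.png",215,90,160,160,3.6)
print(bot.state()['ft_force'])
E
```

```text
time: 6.72
ee_pos: [0.4702, 0.1403, 0.1904]
tcp_rot: [-0.0, 0.105, 0.995, -0.0]
ft_force: [-0.0, -1.6, -0.7]
opening: 0.0258
time: 7.22
ee_pos: [0.4602, 0.1425, 0.1912]
tcp_rot: [0.002, 0.105, 0.994, -0.0]
ft_force: [4.2, -2.9, -1.8]
opening: 0.0252
[ 3.73910518 -4.05470628 -1.62936155]
```

View pics/s5.png

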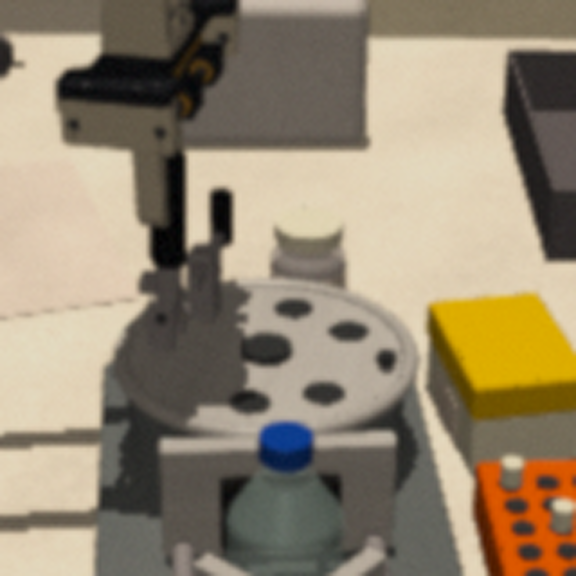

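```bash
python3 -m inch '[[0.003,0,0,0,0,0,1],[0.003,0,0,0,0,0,1],[0,0,0,0,0,0,1]]';python3 -m inch '[[0.003,0,0,0,0,0,1],[0.0,0,0,0,0,0,1]]'
python3 - <<'E'
from h import *
crop("side","s6.png",215,90,160,160,3.6)
E
```

```text
time: 7.65
ee_pos: [0.4555, 0.1434, 0.1913]
tcp_rot: [0.003, 0.105, 0.994, -0.0]
ft_force: [7.5, -3.7, -4.0]
opening: 0.0254
time: 7.9
ee_pos: [0.4541, 0.1438, 0.1913]
tcp_rot: [0.005, 0.105, 0.994, -0.0]
ft_force: [12.7, -5.1, -7.8]
opening: 0.0254
```

View pics/s6.png

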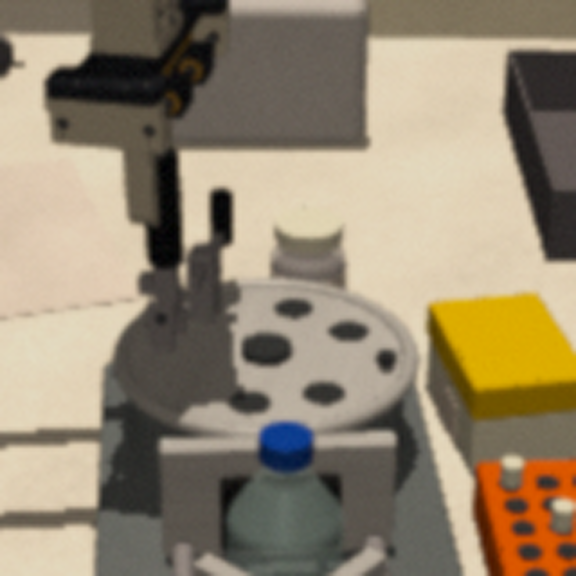

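The handle stands against its stop (12 N). I'll release it, rise, and look for the knob.

```bash
python3 -m inch '[[-0.002,0,0,0,0,0,0.6],[0,0,0,0,0,0,0.5],[0,0,-0.035,0,0,0,0.5],[0,0,-0.035,0,0,0,0.6],[-0.01,0.03,0,0,0,10,1],[-0.01,0.03,0,0,0,10,1],[-0.01,0.03,0,0,0,10,1]]';python3 - <<'E'
from h import *
crop("side","s7.png",215,90,160,160,3.6)
crop("top","t7.png",230,160,180,120,4.4)
E
```

```text
time: 8.82
ee_pos: [0.5124, 0.2173, 0.2608]
tcp_rot: [-0.0, 0.361, 0.933, 0.0]
ft_force: [0.1, -0.4, -0.4]
opening: 0.0123
```

View pics/s7.png

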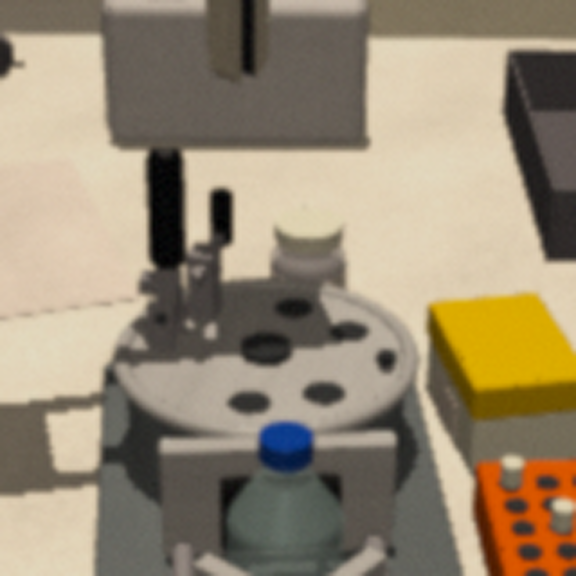

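View pics/t7.png

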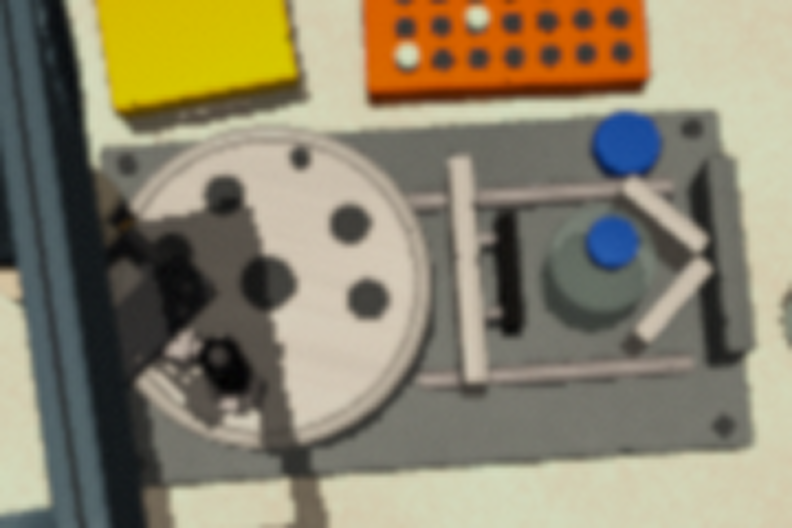

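```bash
python3 -m inch '[[0,0,0,0,0,10,1],[0,0,0,0,0,10,1],[0,0,0,0,0,10,1],[0,0,0,0,0,10,1],[0,0,0,0,0,10,1],[0,0,0,0,0,10,1],[0.037,-0.017,0,0,0,0,1],[0,0,0,0,0,0,1]]';python3 - <<'E'
from h import *
print("knob",tri((215+221/3.6-.4,90+192/3.6-.4),(251.2,232.1)))
print("handle top",plane("top",(230+213/4.4-.4,160+350/4.4-.4),.236))
E
```

```text
time: 9.93
ee_pos: [0.5021, 0.2572, 0.2605]
tcp_rot: [-0.001, 0.776, 0.631, -0.0]
ft_force: [-0.1, -0.2, 0.8]
opening: 0.0004
knob [0.49815411 0.22536905 0.16723905]
handle top [0.46791404 0.14581724 0.236     ]
```

```bash
python3 -m inch '[[0,-0.003,0.029,0,0,0,1],[0,0,0.029,0,0,0,1],[0,0,0.029,0,0,0,1],[0,0,0.028,0,0,0,1],[0,0,0,0,0,0,1]]';python3 - <<'E'
from h import *
crop("side","s8.png",215,90,160,160,3.6)
E
```

```text
time: 10.55
ee_pos: [0.4987, 0.2551, 0.1435]
tcp_rot: [-0.001, 0.777, 0.63, -0.003]
ft_force: [-0.7, 0.2, 1.0]
opening: 0.0007
```

View pics/s8.png

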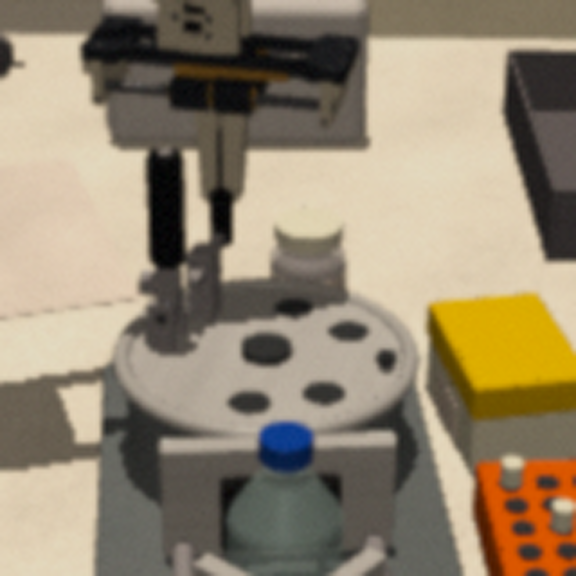

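The closed fingers stand behind the knob, which is at side-crop (221,215). Now I'll push it.

```bash
python3 -m inch '[[-0.005,0.005,0,0,0,0,1],[-0.006,0,0,0,0,0,1],[-0.005,0,0,0,0,0,1]]';python3 -m inch '[[-0.004,0,0,0,0,0,1],[-0.004,0,0,0,0,0,1]]';python3 -m inch '[[-0.004,0,0,0,0,0,1],[-0.004,0,0,0,0,0,1]]'; python3 -m inch '[[0,0,0,0,0,0,1]]'
```

```text
time: 10.98
ee_pos: [0.5033, 0.2396, 0.1467]
tcp_rot: [0.0, 0.777, 0.629, 0.001]
ft_force: [0.7, 1.8, 1.6]
opening: 0.0008
time: 11.22
ee_pos: [0.5007, 0.2318, 0.1459]
tcp_rot: [0.0, 0.777, 0.629, 0.0]
ft_force: [0.2, 2.1, 1.1]
opening: 0.0002
time: 11.48
ee_pos: [0.4987, 0.2239, 0.1455]
tcp_rot: [-0.0, 0.777, 0.629, -0.0]
ft_force: [1.0, 1.6, 0.6]
opening: 0.0002
time: 11.6
ee_pos: [0.4987, 0.2237, 0.1454]
tcp_rot: [-0.0, 0.777, 0.629, -0.0]
ft_force: [0.5, -0.2, 0.9]
opening: 0.0004
```

```bash
python3 -m inch '[[-0.003,0,0,0,0,0,1]]';python3 -m inch '[[-0.003,0,0,0,0,0,1]]';python3 -m inch '[[-0.003,0,0,0,0,0,1]]';python3 - <<'E'
from h import *
crop("side","s9.png",215,90,160,160,3.6)
E
```

```text
time: 11.72
ee_pos: [0.4981, 0.2229, 0.1455]
tcp_rot: [-0.001, 0.777, 0.629, 0.001]
ft_force: [-1.6, 11.2, 1.4]
opening: 0.0008
time: 11.85
ee_pos: [0.4965, 0.2218, 0.1456]
tcp_rot: [-0.003, 0.777, 0.629, 0.001]
ft_force: [-5.1, 18.2, 4.1]
opening: 0.0005
time: 11.98
ee_pos: [0.4947, 0.2208, 0.1457]
tcp_rot: [-0.005, 0.777, 0.629, 0.002]
ft_force: [-7.6, 23.4, 6.0]
opening: 0.0006
```

View pics/s9.png

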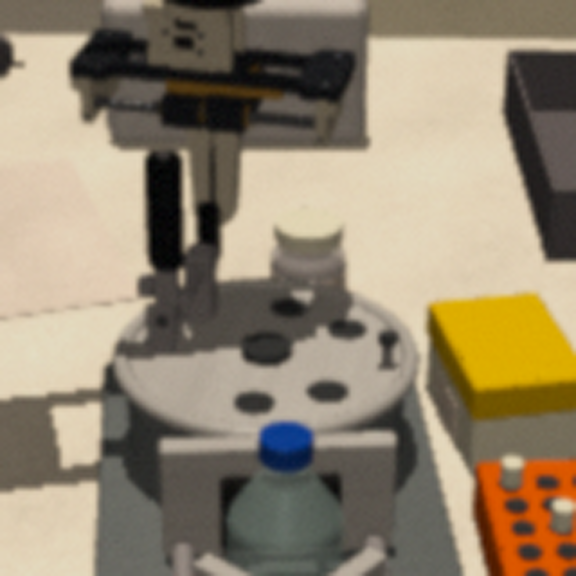

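The parking pin has popped up at (388,345), and the force rose sharply, so the bolt looks home. I'll retract and measure.

```bash
python3 -m inch '[[0.012,0,0,0,0,0,1],[0.01,0,0,0,0,0,1],[0,0,-0.05,0,0,0,1],[0,0,-0.06,0,0,0,0.6],[0,-0.04,0,0,0,-10,0.6],[0,-0.04,0,0,0,-10,0.6]]';python3 - <<'E'
from h import *
crop("side","s10.png",235,120,100,100,5.8)
crop("top","t10.png",230,160,180,120,4.4)
E
```

```text
time: 12.78
ee_pos: [0.4226, 0.2465, 0.2561]
tcp_rot: [0.001, 0.654, 0.756, 0.0]
ft_force: [-0.1, 0.1, -0.6]
opening: 0.0262
```

View pics/s10.png

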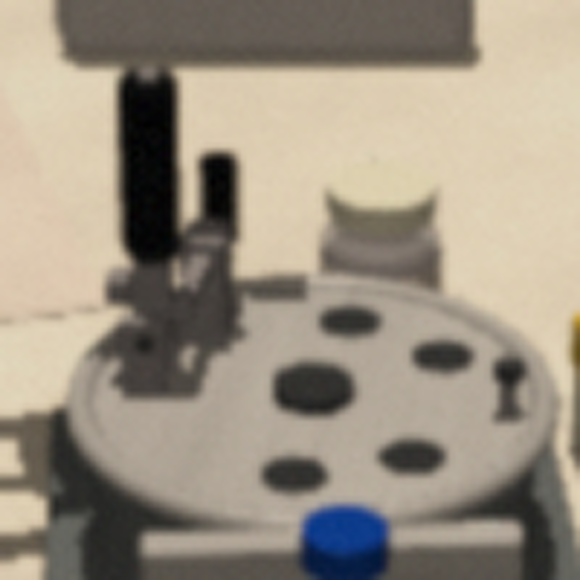

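View pics/t10.png

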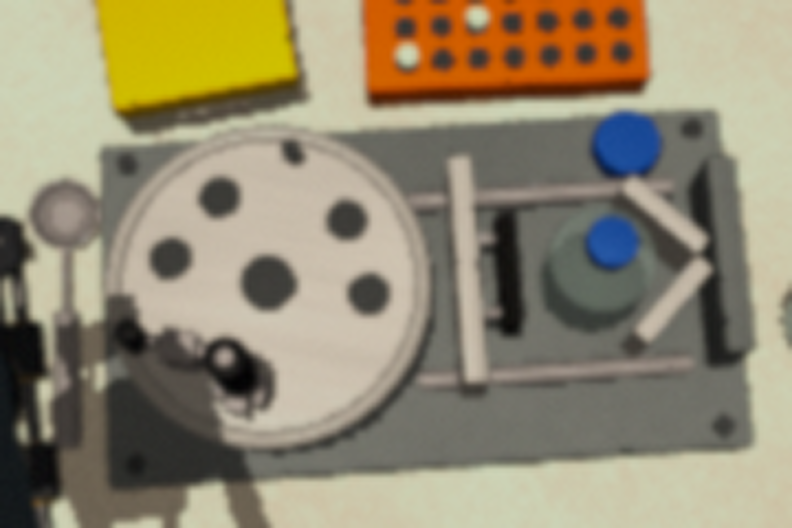

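Run:
```python
from h import *
np.set_printoptions(precision=4,suppress=True)
s=lambda x,y:(235+x/5.8-.4,120+y/5.8-.4)
t=lambda x,y:(230+x/4.4-.4,160+y/4.4-.4)
k=tri(s(218,158),t(129,333));h=tri(s(148,74),t(226,355));print(k,h)
c=np.array([.5284,.1267])
d=h[:2]-c;print("handle r",np.hypot(*d),"ang",np.degrees(np.arctan2(d[1],d[0])),"dist knob-handle",np.hypot(*(k-h)[:2]))
kd=k[:2]-c;print("knob r",np.hypot(*kd),"ang",np.degrees(np.arctan2(kd[1],kd[0])))
# wheel centre from ellipse in top
print(plane("top",t(269,287),.096))
for th in (0,.1,.2,.3):
  for b in(0,.022):
    a=np.pi+.06-th;r=np.array([np.cos(a),np.sin(a)]);q=np.array([np.sin(a),-np.cos(a)])
    print(th,b,"hinge",c+.07*r,"knob",c+.056*r+(.092-b)*q)
```

```text
[0.4892 0.2046 0.1661] [0.4649 0.1384 0.2362]
handle r 0.06459047782425018 ang 169.57090085811757 dist knob-handle 0.07058742740489879
knob r 0.08724277121012325 ang 116.68638481583561
[0.5285 0.1257 0.096 ]
0 0 hinge [0.4585 0.1225] knob [0.467  0.2152]
0 0.022 hinge [0.4585 0.1225] knob [0.4683 0.1932]
0.1 0 hinge [0.4585 0.1295] knob [0.4761 0.2209]
0.1 0.022 hinge [0.4585 0.1295] knob [0.4752 0.1989]
0.2 0 hinge [0.4591 0.1365] knob [0.4858 0.2256]
0.2 0.022 hinge [0.4591 0.1365] knob [0.4827 0.2038]
0.3 0 hinge [0.4604 0.1433] knob [0.4959 0.2294]
0.3 0.022 hinge [0.4604 0.1433] knob [0.4906 0.208 ]
```

The knob-to-handle distance is 70.6 mm against 71.4 mm nominal, so the bolt is home. The wheel is at about 0.25 rad. Next I'll grasp the upright grip from above.

```bash
python3 -m inch '[[-0.028,0.006,-0.01,0,0,0,0.3],[-0.028,0.006,0,0,0,0,0.3],[-0.028,0.006,0,0,0,0,0.3],[-0.028,0.006,0,0,0,0,0.3],[0,0,0,0,0,0,0.3],[0,0,0,0,0,0,0.3]]';python3 - <<'E'
from h import *
print(bot.state()["ee_pos"],bot.state()["joint_positions"])
crop("side","s11.png",215,90,160,160,3.6)
E
```

```text
time: 13.62
ee_pos: [0.4621, 0.1392, 0.2653]
tcp_rot: [-0.0, 0.657, 0.754, -0.0]
ft_force: [-1.3, -0.8, -0.4]
opening: 0.0655
[0.46206978 0.13915372 0.26532855] [ 6.06771541e-02  1.06973604e-01  1.60822235e+00  2.14158240e-04
  1.42695491e+00 -7.72938797e-02]
```

View pics/s11.png

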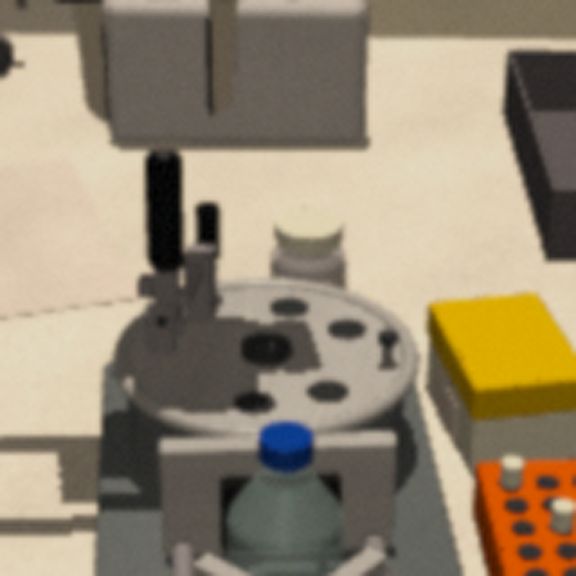

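```bash
python3 -m inch '[[0,0,0.026,0,0,0,0.3],[0,0,0.026,0,0,0,0.3],[0,0,0.026,0,0,0,0.4],[0,0,0,0,0,0,1],[0,0,0,0,0,0,1],[0,0,0,0,0,0,1],[0,0,0,0,0,0,1]]';python3 - <<'E'
from h import *
print(bot.state()["ft_force"])
crop("side","s12.png",215,90,160,160,3.6)
E
```

```text
time: 14.55
ee_pos: [0.4626, 0.1391, 0.1887]
tcp_rot: [0.001, 0.656, 0.755, 0.001]
ft_force: [0.4, -0.1, 3.8]
opening: 0.0257
[ 0.39225016 -0.07615577  3.75621602]
```

View pics/s12.png

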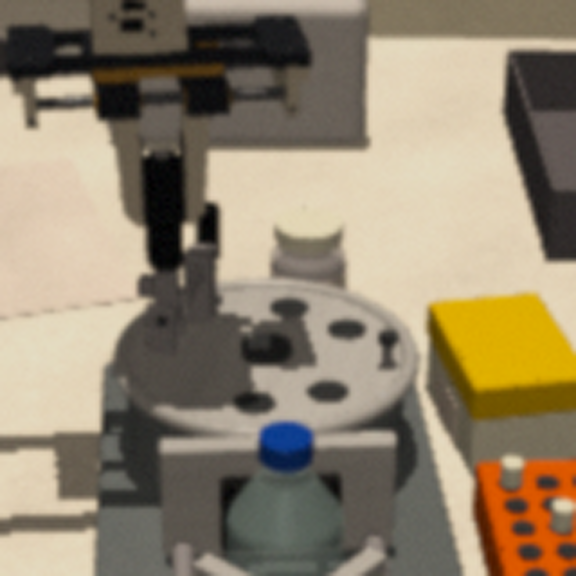

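Run:
```python
import numpy as np
x=np.array([np.cos(np.radians(98)),np.sin(np.radians(98))]);y=np.array([np.cos(np.radians(8)),np.sin(np.radians(8))])
a0=np.radians(169);R=.067
p=lambda k:R*np.array([np.cos(a0-.2*k),np.sin(a0-.2*k)])
ac=np.zeros(2)
for k in range(40):
    d=p(k+1)-p(0)-ac; r=np.round([d@x,d@y],4); ac=ac+r[0]*x+r[1]*y
    q=p(k+1)+[.5284,.1263]
    print(k+1,"th %.2f"%(.25+.2*(k+1)),r,"pos",np.round(q,4))
```

```text
1 th 0.45 [0.0122 0.0056] pos [0.4665 0.1519]
2 th 0.65 [0.0107 0.0079] pos [0.4728 0.1637]
3 th 0.85 [0.0091 0.0099] pos [0.4813 0.174 ]
4 th 1.05 [0.0068 0.0115] pos [0.4917 0.1824]
5 th 1.25 [0.0045 0.0126] pos [0.5036 0.1886]
6 th 1.45 [0.0018 0.0132] pos [0.5165 0.1922]
7 th 1.65 [-0.0008  0.0134] pos [0.5298 0.1933]
8 th 1.85 [-0.0034  0.0129] pos [0.5431 0.1917]
9 th 2.05 [-0.006  0.012] pos [0.5558 0.1874]
10 th 2.25 [-0.0082  0.0105] pos [0.5674 0.1808]
11 th 2.45 [-0.0101  0.0088] pos [0.5774 0.172 ]
12 th 2.65 [-0.0117  0.0065] pos [0.5855 0.1613]
13 th 2.85 [-0.0127  0.0041] pos [0.5913 0.1492]
14 th 3.05 [-0.0133  0.0014] pos [0.5947 0.1363]
15 th 3.25 [-0.0134 -0.0012] pos [0.5953 0.1229]
16 th 3.45 [-0.0128 -0.0038] pos [0.5933 0.1097]
17 th 3.65 [-0.0118 -0.0063] pos [0.5887 0.0971]
18 th 3.85 [-0.0103 -0.0085] pos [0.5817 0.0857]
19 th 4.05 [-0.0084 -0.0104] pos [0.5726 0.0759]
20 th 4.25 [-0.0062 -0.0119] pos [0.5617 0.0682]
21 th 4.45 [-0.0037 -0.0128] pos [0.5495 0.0627]
22 th 4.65 [-0.0011 -0.0133] pos [0.5364 0.0598]
23 th 4.85 [ 0.0016 -0.0133] pos [0.5231 0.0595]
24 th 5.05 [ 0.0042 -0.0127] pos [0.5099 0.0619]
25 th 5.25 [ 0.0066 -0.0116] pos [0.4975 0.0669]
26 th 5.45 [ 0.0088 -0.0101] pos [0.4863 0.0742]
27 th 5.65 [ 0.0107 -0.0081] pos [0.4768 0.0836]
28 th 5.85 [ 0.012  -0.0059] pos [0.4693 0.0947]
29 th 6.05 [ 0.013  -0.0033] pos [0.4642 0.1071]
30 th 6.25 [ 0.0133 -0.0007] pos [0.4617 0.1202]
31 th 6.45 [0.0133 0.002 ] pos [0.4618 0.1336]
32 th 6.65 [0.0125 0.0046] pos [0.4646 0.1467]
33 th 6.85 [0.0115 0.0069] pos [0.4699 0.1589]
34 th 7.05 [0.0098 0.0092] pos [0.4775 0.1699]
35 th 7.25 [0.0078 0.0108] pos [0.4872 0.1791]
36 th 7.45 [0.0054 0.0122] pos [0.4985 0.1863]
37 th 7.65 [0.003  0.0131] pos [0.511 0.191]
38 th 7.85 [0.0003 0.0133] pos [0.5242 0.1932]
39 th 8.05 [-0.0024  0.0132] pos [0.5376 0.1927]
40 th 8.25 [-0.0049  0.0124] pos [0.5506 0.1895]
```

```bash
python3 -m inch '[[0.0122,0.0056,0,0,0,0,1],[0.0107,0.0079,0,0,0,0,1],[0.0091,0.0099,0,0,0,0,1]]'; python3 -m inch '[[0.0068,0.0115,0,0,0,0,1],[0.0045,0.0126,0,0,0,0,1]]'; python3 -m inch '[[0,0,0,0,0,0,1]]'
python3 - <<'E'
from h import *
crop("side","s13.png",215,90,160,160,3.6)
E
```

```text
time: 14.98
ee_pos: [0.48, 0.174, 0.1886]
tcp_rot: [-0.0, 0.656, 0.755, -0.001]
ft_force: [-2.3, -2.7, 7.7]
opening: 0.0255
time: 15.22
ee_pos: [0.5019, 0.1895, 0.1886]
tcp_rot: [-0.001, 0.656, 0.755, -0.0]
ft_force: [-4.5, 0.5, 8.4]
opening: 0.026
time: 15.35
ee_pos: [0.504, 0.1903, 0.1887]
tcp_rot: [-0.0, 0.656, 0.755, 0.002]
ft_force: [0.1, 3.8, 4.5]
opening: 0.0253
```

View pics/s13.png

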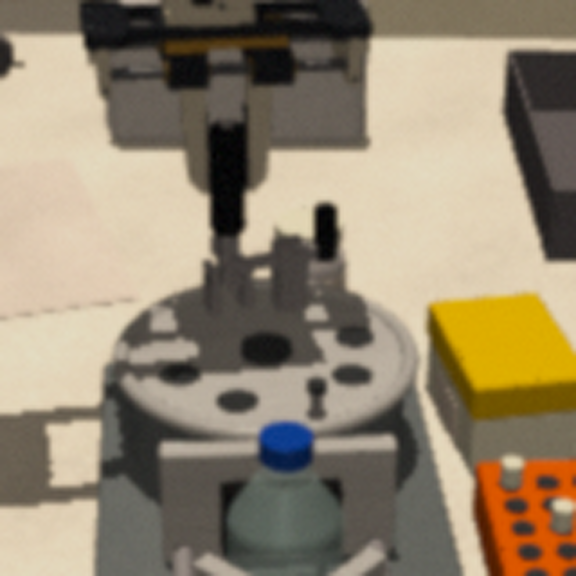

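The wheel turns freely at low force. I'll continue along the circle.

```bash
python3 -m inch '[[0.0018,0.0132,0,0,0,0,1],[-0.0008,0.0134,0,0,0,0,1],[-0.0034,0.0129,0,0,0,0,1]]'; python3 -m inch '[[-0.006,0.012,0,0,0,0,1],[-0.0082,0.0105,0,0,0,0,1],[-0.0101,0.0088,0,0,0,0,1]]'; python3 -m inch '[[-0.0117,0.0065,0,0,0,0,1],[-0.0127,0.0041,0,0,0,0,1],[-0.0133,0.0014,0,0,0,0,1]]'
python3 - <<'E'
from h import *
crop("side","s14.png",215,90,160,160,3.6)
E
```

```text
time: 15.78
ee_pos: [0.5421, 0.1941, 0.1886]
tcp_rot: [-0.002, 0.656, 0.755, 0.001]
ft_force: [-3.2, 5.6, 6.7]
opening: 0.0253
time: 16.15
ee_pos: [0.5787, 0.175, 0.1887]
tcp_rot: [-0.0, 0.656, 0.755, 0.004]
ft_force: [2.5, 8.0, 1.7]
opening: 0.0256
time: 16.52
ee_pos: [0.5986, 0.1382, 0.1887]
tcp_rot: [0.003, 0.656, 0.755, 0.005]
ft_force: [9.9, 6.2, -3.5]
opening: 0.0257
```

View pics/s14.png

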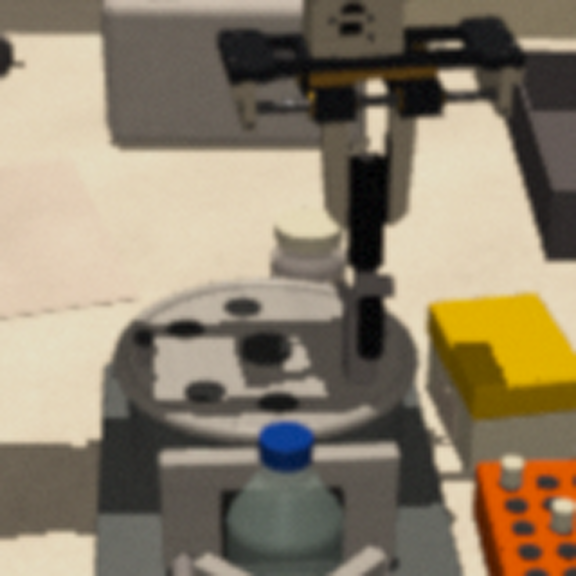

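```bash
python3 -m inch '[[-0.0134,0.001,0,0,0,0,1],[-0.0128,-0.0038,0,0,0,0,1],[-0.0118,-0.0063,0,0,0,0,1]]'; python3 -m inch '[[-0.0103,-0.0085,0,0,0,0,1],[-0.0084,-0.0104,0,0,0,0,1],[-0.0062,-0.0119,0,0,0,0,1]]'; python3 -m inch '[[-0.0037,-0.0128,0,0,0,0,1],[-0.0011,-0.0133,0,0,0,0,1]]'
python3 - <<'E'
from h import *
crop("side","s15.png",215,90,160,160,3.6)
E
```

```text
time: 16.95
ee_pos: [0.5941, 0.0971, 0.1887]
tcp_rot: [0.003, 0.656, 0.755, 0.003]
ft_force: [6.6, 0.5, 0.5]
opening: 0.0256
time: 17.32
ee_pos: [0.5666, 0.0666, 0.1887]
tcp_rot: [0.004, 0.656, 0.754, 0.002]
ft_force: [6.7, -2.4, 0.7]
opening: 0.0255
time: 17.58
ee_pos: [0.5407, 0.0576, 0.1887]
tcp_rot: [0.004, 0.656, 0.754, 0.001]
ft_force: [4.9, -3.2, 2.2]
opening: 0.0257
```

View pics/s15.png

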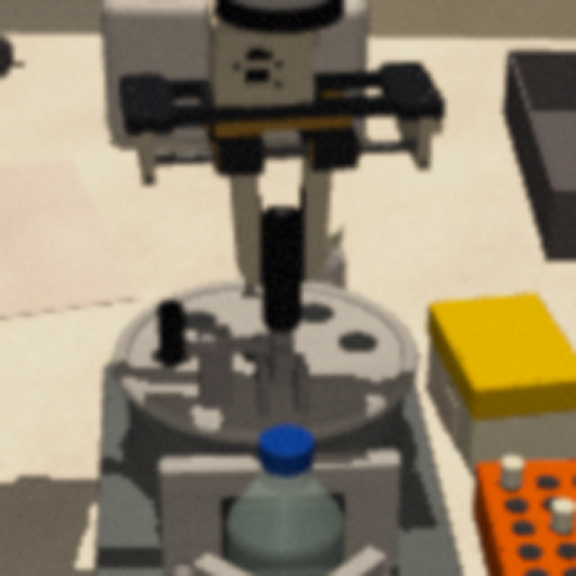

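```bash
python3 -m inch '[[0.0016,-0.0133,0,0,0,0,1],[0.0042,-0.0127,0,0,0,0,1],[0.0066,-0.0116,0,0,0,0,1]]'; python3 -m inch '[[0.0088,-0.0101,0,0,0,0,1],[0.0107,-0.0081,0,0,0,0,1],[0.012,-0.0059,0,0,0,0,1]]'; python3 -m inch '[[0.013,-0.0043,0,0,0,0,1],[0.0133,-0.0017,0,0,0,0,1]]'
python3 - <<'E'
from h import *
crop("side","s16.png",215,90,160,220,2.7)
E
```

```text
time: 18.0
ee_pos: [0.5004, 0.0644, 0.1887]
tcp_rot: [0.003, 0.656, 0.754, -0.001]
ft_force: [2.1, -6.5, 4.5]
opening: 0.0256
time: 18.38
ee_pos: [0.4706, 0.0927, 0.1886]
tcp_rot: [0.002, 0.656, 0.754, -0.002]
ft_force: [-1.8, -5.9, 8.0]
opening: 0.0256
time: 18.62
ee_pos: [0.4617, 0.1189, 0.1887]
tcp_rot: [0.002, 0.656, 0.754, -0.001]
ft_force: [0.7, -4.6, 3.9]
opening: 0.0257
```

View pics/s16.png

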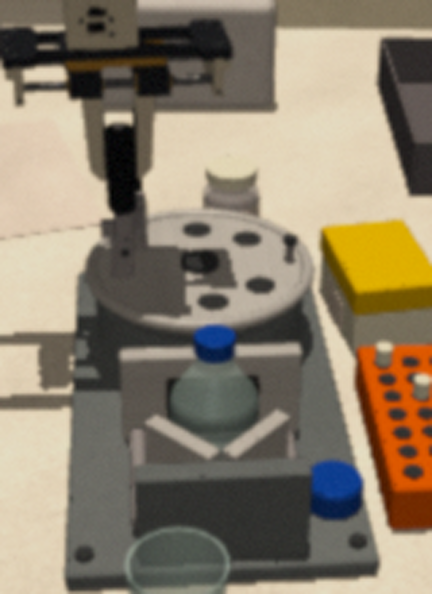

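```bash
python3 -m inch '[[0.0133,0.002,0,0,0,0,1],[0.0125,0.0046,0,0,0,0,1],[0.0115,0.0069,0,0,0,0,1]]'; python3 -m inch '[[0.0098,0.0092,0,0,0,0,1],[0.0078,0.0108,0,0,0,0,1],[0.0054,0.0122,0,0,0,0,1]]'; python3 -m inch '[[0.003,0.0131,0,0,0,0,1]]'; python3 -m inch '[[0.0001,0.0066,0,0,0,0,1]]'
python3 - <<'E'
from h import *
crop("side","s17.png",215,90,160,220,2.7)
E
```

```text
time: 19.05
ee_pos: [0.4689, 0.1582, 0.1886]
tcp_rot: [0.0, 0.656, 0.755, -0.001]
ft_force: [-3.5, -4.3, 9.6]
opening: 0.0257
time: 19.42
ee_pos: [0.4966, 0.1868, 0.1885]
tcp_rot: [-0.001, 0.656, 0.755, -0.001]
ft_force: [-5.9, 0.4, 11.5]
opening: 0.0256
time: 19.55
ee_pos: [0.5091, 0.1922, 0.1885]
tcp_rot: [-0.002, 0.656, 0.755, -0.0]
ft_force: [-7.2, 2.2, 11.3]
opening: 0.0256
time: 19.68
ee_pos: [0.5162, 0.1939, 0.1885]
tcp_rot: [-0.002, 0.656, 0.755, 0.0]
ft_force: [-7.2, 4.8, 10.8]
opening: 0.0254
```

View pics/s17.png

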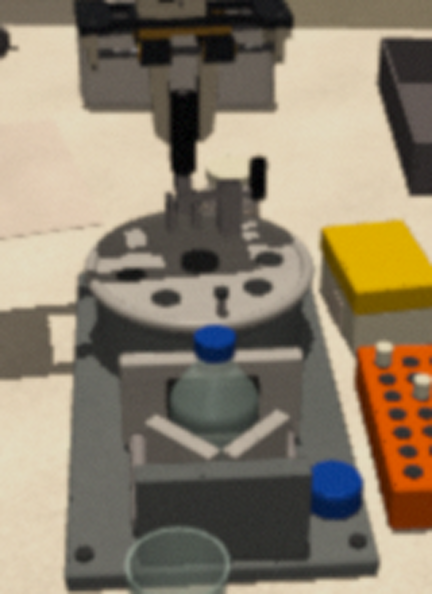

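```bash
python3 -m inch '[[0.0002,0.0066,0,0,0,0,1]]'; python3 -m inch '[[-0.0008,0.004,0,0,0,0,1]]'; python3 -m inch '[[-0.0008,0.004,0,0,0,0,1]]'
```

```text
time: 19.85
ee_pos: [0.5221, 0.1949, 0.1886]
tcp_rot: [-0.002, 0.656, 0.755, 0.0]
ft_force: [-6.7, 4.3, 10.0]
opening: 0.0257
time: 19.98
ee_pos: [0.5266, 0.195, 0.1886]
tcp_rot: [-0.002, 0.656, 0.755, 0.001]
ft_force: [-6.2, 5.2, 9.2]
opening: 0.0257
time: 20.1
ee_pos: [0.5306, 0.1948, 0.1885]
tcp_rot: [-0.002, 0.656, 0.755, 0.001]
ft_force: [-5.8, 6.4, 9.4]
opening: 0.0254
```

```bash
python3 -m inch '[[-0.0008,0.005,0,0,0,0,1]]'; python3 -m inch '[[-0.001,0.005,0,0,0,0,1]]'; python3 -m inch '[[-0.001,0.004,0,0,0,0,1]]'
```

```text
time: 20.23
ee_pos: [0.5325, 0.194, 0.1882]
tcp_rot: [-0.004, 0.656, 0.755, -0.002]
ft_force: [-20.1, 3.6, 19.2]
opening: 0.0255
time: 20.35
ee_pos: [0.5339, 0.1932, 0.188]
tcp_rot: [-0.007, 0.656, 0.755, -0.005]
ft_force: [-30.0, 1.4, 26.2]
opening: 0.0258
time: 20.48
ee_pos: [0.535, 0.1925, 0.1877]
tcp_rot: [-0.008, 0.656, 0.755, -0.008]
ft_force: [-35.7, -0.8, 26.6]
opening: 0.0259
```

At the stop: the force jumped to 36 N. I'll hold, relax the push, open, and rise.

```bash
python3 -m inch '[[0,0,0,0,0,0,1],[0,0,0,0,0,0,1],[0.002,-0.006,0,0,0,0,1],[0.001,-0.004,0,0,0,0,1],[0,0,0,0,0,0,1]]'; python3 -m inch '[[0,0,0,0,0,0,0.5],[0,0,0,0,0,0,0.5],[0,0,0,0,0,0,0.5],[0,0,-0.03,0,0,0,0.5],[0,0,-0.04,0,0,0,0.5]]'; python3 -m inch '[[0,0,-0.04,0,0,0,0.5],[0,-0.06,-0.02,0,0,0,0.5],[0,-0.06,0,0,0,0,0.5],[0,-0.06,0,0,0,0,0.5],[0,0,0,0,0,0,0.5]]'
python3 - <<'E'
from h import *
crop("side","s18.png",215,90,160,220,2.7)
crop("top","t18.png",230,160,180,120,4.4)
E
```

```text
time: 21.1
ee_pos: [0.532, 0.1932, 0.1879]
tcp_rot: [-0.002, 0.656, 0.755, -0.003]
ft_force: [-10.7, -0.1, 11.6]
opening: 0.0254
time: 21.72
ee_pos: [0.5353, 0.1931, 0.257]
tcp_rot: [-0.001, 0.656, 0.755, -0.001]
ft_force: [-0.2, 0.1, 0.9]
opening: 0.0466
time: 22.35
ee_pos: [0.355, 0.1682, 0.3178]
tcp_rot: [0.0, 0.656, 0.755, 0.0]
ft_force: [0.5, -0.3, -0.2]
opening: 0.0463
```

View pics/s18.png

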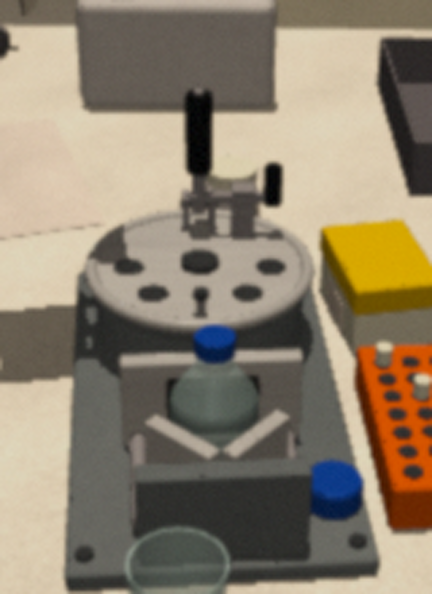

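View pics/t18.png

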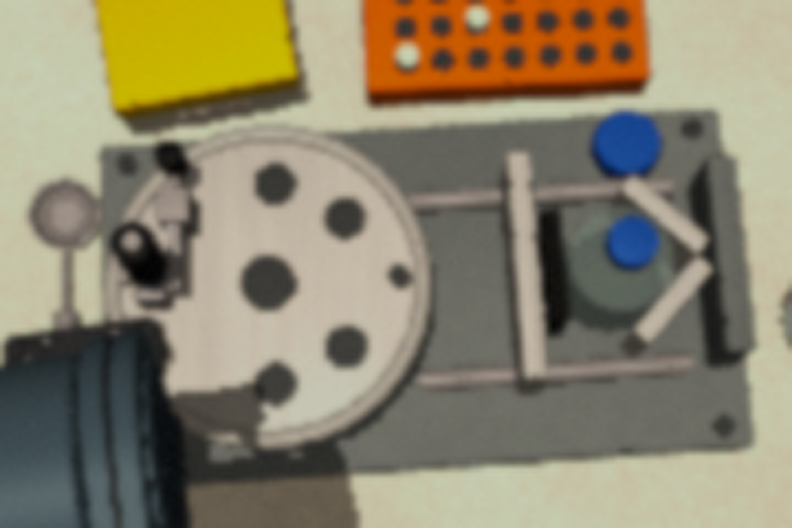

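The handle is upright, the pad touches the bottle and the bottle sits in the V. A last numeric check follows.

Run:
```python
from h import *
s=lambda x,y:(215+x/2.7-.4,90+y/2.7-.4)
t=lambda x,y:(230+x/4.4-.4,160+y/4.4-.4)
k=tri(s(273,168),t(170,152));h=tri(s(199,94),t(130,238));print(k,h,np.hypot(*(k-h)[:2]))
c=np.array([.5284,.1263]);d=h[:2]-c;print("R",np.hypot(*d),"wheel",np.pi+.06-np.arctan2(d[1],d[0])+2*np.pi)
im=cv2.imread("pics/side0.png");
```

```text
[0.601377   0.1829554  0.16360717] [0.532118   0.19498091 0.23283366] 0.0702952541159748
R 0.0687814769787816 wheel 7.96806318510985
```

Run:
```python
from station import bot
print(bot.job_done(), bot.state()["time"])
```

```text
the job is handed in; nothing more can be done
the job is handed in; nothing more can be done
```

The bottle is clamped and I handed the job in shortly after 22 s of the 64 s allowed; no verdict is reported. I swung the crank handle up to its stop, pushed the latch bolt home, and cranked the wheel clockwise to its stop. Then I let go and moved the arm clear.

**Last checks:**
- **Wheel:** measured at about 7.97 rad, slightly over the nominal 7.9 stop but within measuring error. The force jumped to about 36 N (sideways) when it reached the stop.
- **Handle and bolt:** the handle is upright, and the knob is 70.3 mm from it (71.4 mm nominal with the bolt home). The parking pin is still lifted.
- **Bottle:** upright and seated in the V jaw with the pad against it. I couldn't measure the pad force directly; it is inferred from the wheel being at its stop.
- **Other items:** the ones in the last pictures looked unmoved; I didn't measure them, and the jar was mostly hidden behind the clamp. The arm touches nothing.

One hitch: the first lift left the handle leaning about 0.12 rad because the fingers slipped off-centre. I gripped it again and pushed it to its stop before moving the bolt.

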